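# Zero the coaxial drive of a microscope stage

## Task

Set the specimen stage to zero before the next slide: first turn the big outer (coarse) knob of the two-tier coaxial drive until its white line points at the white index mark on the black housing, then turn the small inner (fine) knob on top of it until its line points at the same mark too. Both lines must end on the mark. Leave the single dimmer knob on the white lamp box as it is.

Things in the scene. Friction and masses are not known exactly. Their poses are not given: they have to be found in the camera images.
- drive: stage unit, fixed: black housing 150 x 150 x 45 mm, two-tier knob pair in the middle of its top; a grey stage bed (140 in x, 220 in y, all below 65 mm) starts 75 mm from the knob axis on its +x side. Origin: on the bench, below the vertical axis both knobs share; z up. White index mark: on the housing's top, 36 to 66 mm from the axis along own +x, between knobs and stage
- coarse (a joint): outer coarse knob: round, black, 56 mm across, 47 to 77 mm above the bench, white radial line on top and side. Angle in rad: 0 = line on the index mark, growing counter-clockwise seen from above; stops at -2.2 and 2.2. Starts at 0.6 to 1.3, so turn it clockwise. Stays where left; friction 0.12 N m; slides the stage 20 mm per rad
- fine (a joint): inner fine knob on top of the coarse one, same axis: round, black, 27 mm across, 79 to 111 mm above the bench, white radial line. Angle in rad: 0 = line on the index mark, growing counter-clockwise seen from above; stops at -2.2 and 2.2. Starts at -1.3 to -0.6, so turn it counter-clockwise. Stays where left; does not follow the coarse knob; friction 0.03 N m
- dimmer_mark (a point): bystander, not to be turned: end of the white line on the lamp dimmer, a single round black knob 50 mm across, 47 to 77 mm above the bench, in the middle of a white box 120 x 120 x 45 mm. The point is on the knob's top edge, 25 mm from its axis

How it is judged:
On the way, in this order (a step that is already met when the one before it is completed fails the run):
1. the coarse knob's line has been brought to the mark (value of joint coarse between -0.21 and 0.21 rad), for 0.2 s.
2. then the fine knob's line has been brought to the mark (value of joint fine between -0.21 and 0.21 rad), for 0.2 s.
At the end, for the whole second after the job is handed in: The coarse and the fine knob both stand still with their lines within 12 degrees (0.21 rad) of the index mark (all of step 1 and all of step 2 and velocity of joint coarse between -0.1 and 0.1 rad/s and velocity of joint fine between -0.1 and 0.1 rad/s); the robot touches nothing.
It fails at once if the lamp dimmer is turned (the end of its line moves more than 6 mm, 14 degrees) (distance of dimmer_mark from where it was at the start of the episode above 0.006 m).
It also fails if it takes over 42 s, if anything falls off the work surface, if the arm or the gripper's body presses on something with over 40 N, if the wrist force passes 120 N, or if a joint passes its speed limit or range.

## Robot

A 6-joint arm with a two-finger parallel gripper is mounted at the origin on the work surface. World frame = base frame: x ahead of the robot, y to its left, z up, the work surface at z = 0. Lengths are in m, angles in rad, forces in N, time in s.
With the tool pointing down it reaches from about 0.325 to 0.75 m from the base axis. Payload 7.6 kg.
Tool frame: the origin (TCP) lies midway between the tips of the shut fingers; the grasp point (between the pads) lies 19 mm behind it (robot.tcp_to_grasp is the z of the grasp point in the tool frame, in m); z points along the fingers, y is the line along which they close (so a half turn about z gives the same grasp; the last joint's range is limited). The gripper opens to 85 mm and grips with 20 to 120 N. Pads are 22 mm wide; open, the fingers measure 114 mm over their backs; the gripper's body (76 mm by 85 mm) begins 54 mm behind the grasp point. The pads swing forward as they close: fully open they stand 13 mm farther back than shut.
Start: joints at [-0.07, 0.052, 1.401, -0, 1.689, -0.07], TCP at [0.525, 0, 0.231] pointing down, gripper open.
Joint ranges: [-2.9, 2.9], [-0.91, 2.17], [0.12, 2.37], [-1.06, 4.2], [0.26, 2.73], [-2.93, 2.93]. Speed limits (rad/s): [2.57, 2.57, 3.01, 3.14, 3.14, 3.14].

## Interface

Orientations are given as [roll, pitch, yaw] about the fixed x, y, z axes, in that order (R = Rz(yaw) Ry(pitch) Rx(roll)).
In Python, from workcell import robot, eyes gives the robot as it stands.
- The arm moves only by the tool move_arm, never from a script. Its argument "increments" is a list of rows, each a list of 7 numbers: the turn, a rotation vector about the tool's x, y, z normalised to -1 to 1, where 1 is 0.1 rad, then the shift along the tool's x, y, z normalised to -1 to 1, where 1 is 40 mm, then the finger opening in mm, from 0 to 85.4. A call has 1 to 20 rows; each row shifts and turns the commanded pose from where the row before left it, along the tool's axes as they then stand; what a row does not reach is not made up. A row lasts 1/12 s, in which the tool goes at most 41.7 mm and 7.16 degrees, less where a joint would pass 70% of its speed; a pose out of reach is approached as far as the arm can. A call with a number of a shift or a turn outside -1 to 1 is refused whole. A call with a gripper value outside its range is refused whole. The fingers move at their own pace and stop on an object; "grip_force" is the grip in N (left out, the last holds). Time passes only in rows, so rows that do not move let the fingers close. It gives the time, the measured TCP pose, the force, the opening and the grip force at its end, in the units of the state.
- robot.get_obs(): the state, without advancing time (a new reading comes with each control period).
- eyes.camera(name): name is "scene" or "side" or "wrist"; returns a dict with "pixels" (384x512x3 uint8, red, green, blue), "depth" (384x512 float32, m along the optical axis (not along the pixel's ray), 0 where there is no reading), "fx", "fy", "cx", "cy" (pixels), "k1" (the pictures are not rectified: a ray, as slopes to the right and down, at radius r is drawn at 1 + k1 r^2 times it, then the intrinsics apply), "R" (3x3) and "t" (3): a world point X has camera coordinates R X + t; the wrist camera has in their place "tool_from_camera" (4x4, takes a point from camera to tool coordinates, whose origin is the TCP and whose axes are the flange's). Camera axes: x right, y down, z forward; pixel columns grow to the right and rows downward; lengths in m; the calibration is good to about 2 mm. A picture is of the moment at which its call begins: read the wrist's pose just before it.
- robot.close_job(): hands the job in; it is judged then, once.
The state is a dict: "time_s": time; "q": joint angles; "qd": joint speeds; "joint_torque": joint torques, N m; "position": TCP position; "orientation": TCP orientation; "wrist_force": force on the tool from outside, world axes, zero at the start; "ft_torque": the same for the moment, N m; "gripper_width": opening from 0.0 (shut) to 1.0 (fully open); "grasp_force": force on a finger pad.
Only numpy, scipy, OpenCV 4.12 (cv2) and the standard library are available. Lean on these libraries where they do the work, as an engineer would, in place of code of your own. Each camera call takes 0.05 s, during which the arm holds its last target. There are 200 camera calls.

## Working session

There is one attempt and no reset: what is moved stays moved. The work goes in short steps, Python scripts to look and compute and a tool call to move; the robot and the scene stay as the last step left them, time stands still between calls to the robot, and variables do not carry over. Pictures are saved under pics/ and viewed, at most 10 in all, crops included, and the job is handed in when it is done.

Besides the shell and the picture viewer there is one more tool, called after "Request:" by a JSON object that holds its "method" and its "body". move_arm: Moves the arm, as the interface text tells. Scaled input: -1 to 1 covers 40 mm each way for a shift and 0.1 rad each way for a turn. Its arguments: {"type":"object","properties":{"increments":{"type":"array"},"grip_force":{"type":"number"}},"required":["increments"]}

```bash
mkdir -p pics; cat > h.py <<'E'
import numpy as np, cv2
from workcell import robot, eyes
from scipy.spatial.transform import Rotation as Ro
def cam(n):
    o=robot.get_obs(); c=eyes.camera(n)
    if n=="wrist":
        T=np.eye(4);T[:3,:3]=Ro.from_euler('xyz',o["orientation"]).as_matrix();T[:3,3]=o["position"]
        M=T@np.array(c["tool_from_camera"])
    else:
        M=np.eye(4);R=np.array(c["R"]);M[:3,:3]=R.T;M[:3,3]=-R.T@np.array(c["t"])
    c["M"]=M;return c
def rays(c,uv):
    K=np.array([[c["fx"],0,c["cx"]],[0,c["fy"],c["cy"]],[0,0,1.]])
    p=cv2.undistortPoints(np.array(uv,float).reshape(-1,1,2),K,np.array([c["k1"],0,0,0.]))[:,0]
    return np.c_[p,np.ones(len(p))]@c["M"][:3,:3].T
def onplane(c,uv,z):
    d=rays(c,uv);o=c["M"][:3,3];return o+d*((z-o[2])/d[:,2])[:,None]
def save(c,n): cv2.imwrite(f"pics/{n}.png",c["pixels"][:,:,::-1])
E
python3 - <<'E'
from h import *
ims=[]
for n in("scene","wrist"):
    c=cam(n);ims.append(c["pixels"]);print(n,c["M"].round(3).tolist(),c["fx"],c["k1"]);np.savez(n+"0.npz",**c)
    cv2.imwrite(f"pics/{n}0.png",cv2.resize(c["pixels"][:,:,::-1],(800,600)))
o=robot.get_obs();print(o)
E
```

```text
scene [[-0.429, 0.698, -0.574, 0.986], [0.903, 0.343, -0.258, 0.21], [0.017, -0.629, -0.777, 0.69], [0.0, 0.0, 0.0, 1.0]] 392.31653090362494 -0.02860707368739624
wrist [[1.0, 0.0, -0.001, 0.525], [0.0, -0.954, -0.299, 0.077], [-0.001, 0.299, -0.954, 0.373], [0.0, 0.0, 0.0, 1.0]] 320.7162606209836 0.02729012723506868
{'time_s': 0.1, 'q': array([-7.02968095e-02,  5.27874694e-02,  1.40164906e+00,  1.53582712e-05,
        1.68855705e+00, -7.02999647e-02]), 'qd': array([-1.05377264e-03, -1.26537128e-03, -2.45994923e-03, -9.03809977e-04,
        2.57125310e-05, -8.27952615e-04]), 'joint_torque': array([ 2.37367596e-03, -3.82580674e+01, -3.60984743e+01, -5.21182415e-05,
        4.78979055e-03, -6.69374316e-06]), 'position': array([5.24735687e-01, 4.75209307e-05, 2.30536408e-01]), 'orientation': array([-3.14019626e+00, -1.13620394e-04,  1.57080120e+00]), 'wrist_force': array([0.23994626, 0.73212631, 0.47657102]), 'ft_torque': array([-0.03277026,  0.00403922, -0.00194324]), 'grasp_force': 0.0, 'gripper_width': 0.997315228365026}
```

View pics/scene0.png

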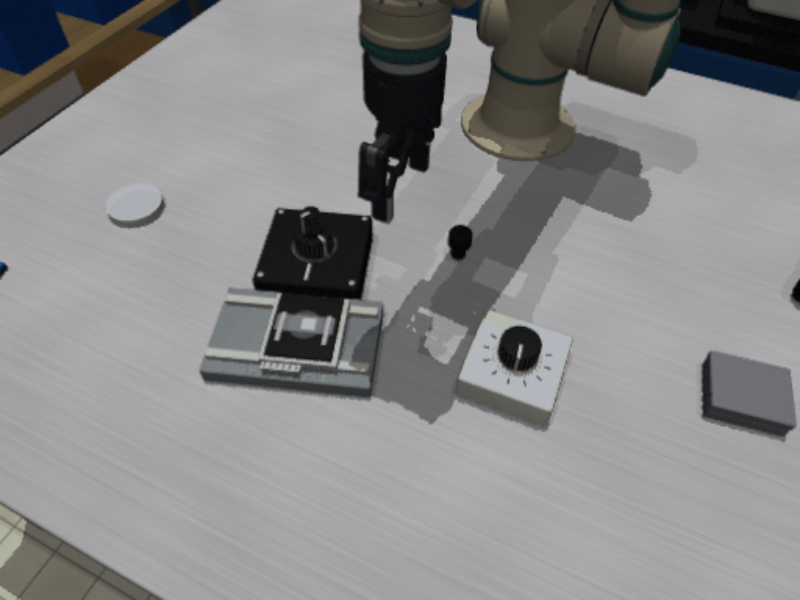

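View pics/wrist0.png

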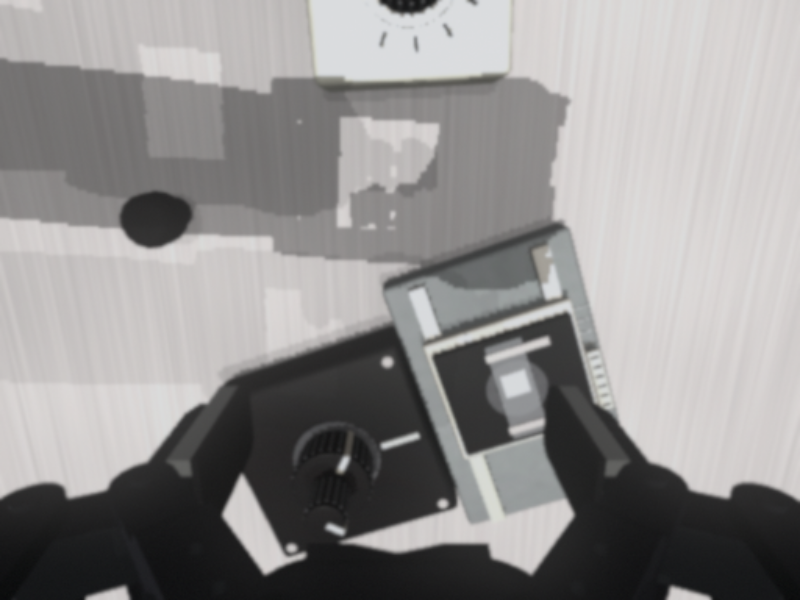

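The scene shows the drive at left (mark at about (308,272), knobs at about (312,235)) and the lamp box at right (520,350). The wrist view shows the mark at about (400,440), the coarse line at (347,455) and the fine line at (335,528), all in 800x600 pixels.

```bash
python3 - <<'E'
from h import *
for n,box in(("scene",(160,125,245,195)),("wrist",(145,210,300,360))):
    c=dict(np.load(n+"0.npz"));p=c["pixels"];x0,y0,x1,y1=box
    g=p.min(2);m=np.zeros_like(g);m[y0:y1,x0:x1]=(g[y0:y1,x0:x1]>110)*255
    k,l,s,ce=cv2.connectedComponentsWithStats(m)
    print(n)
    for i in range(1,k):
        if 5<=s[i,4]<400:
            uv=np.argwhere(l==i)[:,::-1].astype(np.float32)
            b=cv2.boxPoints(cv2.minAreaRect(uv)); 
            e=[(b[0]+b[1])/2,(b[2]+b[3])/2] if np.linalg.norm(b[0]-b[1])<np.linalg.norm(b[1]-b[2]) else [(b[1]+b[2])/2,(b[0]+b[3])/2]
            a=np.array([ce[i],*e]);d=c["depth"][int(ce[i][1]),int(ce[i][0])]
            cam_o=c["M"][:3,3];r=rays(c,a[:1])[0]
            print(ce[i].round(1),s[i,4],"zdepth",(cam_o+r*d).round(3))
            for z in(.045,.077,.111):print("   ",z,onplane(c,a,z)[:,:2].round(4).tolist())
    q=p[y0:y1,x0:x1,::-1];cv2.imwrite(f"pics/{n}c.png",cv2.resize(q,None,fx=5 if n=="wrist" else 7,fy=4 if 0 else (4 if n=="wrist" else 7)))
E
```

```text
scene
[179. 135.] 5 zdepth [ 0.438 -0.239  0.046]
    0.045 [[0.4373, -0.2398], [0.4353, -0.2397], [0.4393, -0.24]]
    0.077 [[0.4646, -0.2175], [0.4627, -0.2174], [0.4665, -0.2176]]
    0.111 [[0.4935, -0.1938], [0.4917, -0.1937], [0.4953, -0.1939]]
[194.8 136.9] 9 zdepth [ 0.483 -0.161  0.111]
    0.045 [[0.4263, -0.2028], [0.4209, -0.2003], [0.431, -0.2052]]
    0.077 [[0.4541, -0.1823], [0.4489, -0.1799], [0.4585, -0.1846]]
    0.111 [[0.4836, -0.1606], [0.4787, -0.1583], [0.4878, -0.1627]]
[233.  139.5] 6 zdepth [ 0.395 -0.117  0.046]
    0.045 [[0.394, -0.1176], [0.393, -0.1154], [0.3951, -0.1197]]
    0.077 [[0.4234, -0.1013], [0.4224, -0.0993], [0.4244, -0.1033]]
    0.111 [[0.4546, -0.084], [0.4536, -0.0821], [0.4555, -0.0859]]
[205.2 152.1] 8 zdepth [ 0.487 -0.136  0.079]
    0.045 [[0.4591, -0.1553], [0.4573, -0.1597], [0.4617, -0.1505]]
    0.077 [[0.4853, -0.1372], [0.4835, -0.1413], [0.4877, -0.1326]]
    0.111 [[0.513, -0.1179], [0.5114, -0.1218], [0.5153, -0.1136]]
[196.3 173.3] 19 zdepth [ 0.524 -0.14   0.045]
    0.045 [[0.5238, -0.1404], [0.5115, -0.1449], [0.5368
[... 1196 characters left out ...]
8]
    0.045 [[0.4835, -0.1602], [0.4869, -0.1531], [0.4802, -0.1675]]
    0.077 [[0.4876, -0.137], [0.4906, -0.1306], [0.4846, -0.1437]]
    0.111 [[0.4919, -0.1124], [0.4946, -0.1068], [0.4893, -0.1183]]
[214.3 338.4] 62 zdepth [ 0.485 -0.16   0.112]
    0.045 [[0.4751, -0.2213], [0.4683, -0.217], [0.482, -0.2255]]
    0.077 [[0.48, -0.1922], [0.4739, -0.1883], [0.4862, -0.196]]
    0.111 [[0.4852, -0.1613], [0.4798, -0.1579], [0.4907, -0.1646]]
[186.1 350.4] 36 zdepth [ 0.439 -0.238  0.046]
    0.045 [[0.439, -0.2394], [0.4426, -0.2396], [0.435, -0.2396]]
    0.077 [[0.4474, -0.2086], [0.4507, -0.2087], [0.4438, -0.2087]]
    0.111 [[0.4564, -0.1758], [0.4592, -0.1759], [0.4532, -0.1759]]
```

View pics/scenec.png

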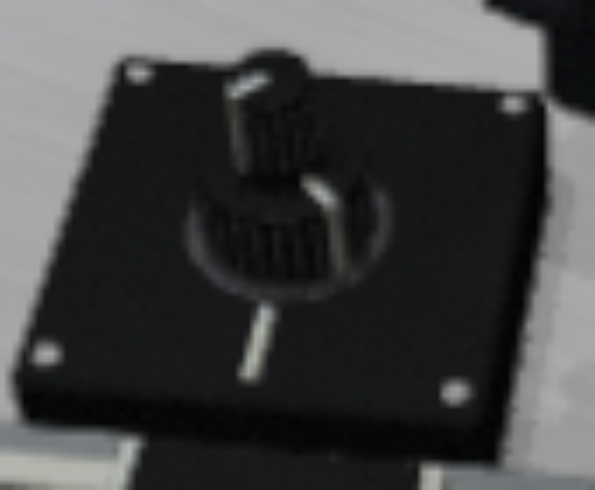

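The crop shows the housing's four screws, the mark at crop (258,345), the coarse line to its right and the fine line to its left. The screws put the axis at about (0.477, -0.157). The mark's direction is 0.343 rad, with coarse at about +0.80 and fine at about -0.85.

Request:
{"method": "move_arm", "body": {"increments": [[0,0,0,-0.8,-0.24,0,85],[0,0,0,-0.8,-0.24,0,85],[0,0,0,-0.8,-0.24,0,85],[0,0,0,-0.8,-0.24,0,85],[0,0,0,-0.73,-0.23,0,85],[0,0,0,0,0,0.8,85],[0,0,0,0,0,0.8,85],[0,0,0,0,0,0.8,85],[0,0,0,0,0,0,85],[0,0,0,0,0,0,85],[0,0,0,0,0,0,85]], "grip_force": 30}}

```text
time_s: 1.02
position: [0.4782, -0.1574, 0.1373]
orientation: [3.139, 0.001, 1.571]
wrist_force: [-0.5, 0.5, 0.3]
gripper_width: 0.997
grasp_force: 0.0
```

Request:
{"method": "move_arm", "body": {"increments": [[0,0,0,0,-0.03,0.5,85],[0,0,0,0,0,0.5,85],[0,0,0,0,0,0.5,85],[0,0,0,0,0,0.4,85],[0,0,0,0,0,0.3,85],[0,0,0,0,0,0,85],[0,0,0,0,0,0,85],[0,0,0,0,0,0,85]]}}

```text
time_s: 1.68
position: [0.4774, -0.1576, 0.0493]
orientation: [3.139, 0.001, 1.571]
wrist_force: [-0.2, -0.5, 0.9]
gripper_width: 0.995
grasp_force: 0.0
```

Request:
{"method": "move_arm", "body": {"increments": [[0,0,0,0,0,0,50],[0,0,0,0,0,0,50],[0,0,0,0,0,0,50],[0,0,0,0,0,0,50],[0,0,0,0,0,0,50],[0,0,0,0,0,0,50]], "grip_force": 30}}

```text
time_s: 2.18
position: [0.4777, -0.1574, 0.0488]
orientation: [3.138, 0.001, 1.571]
wrist_force: [4.3, 0.9, 6.5]
gripper_width: 0.646
grasp_force: 34.4
```

The fingers stopped at 55 mm, which fits the 56 mm knob. Next I turn clockwise by 0.8 rad.

Request:
{"method": "move_arm", "body": {"increments": [[0,0,0.5,0,0,0,50],[0,0,0.5,0,0,0,50],[0,0,0.5,0,0,0,50],[0,0,0.5,0,0,0,50],[0,0,0.5,0,0,0,50],[0,0,0.5,0,0,0,50],[0,0,0.5,0,0,0,50],[0,0,0.5,0,0,0,50],[0,0,0.5,0,0,0,50],[0,0,0.5,0,0,0,50],[0,0,0.5,0,0,0,50],[0,0,0.5,0,0,0,50],[0,0,0.5,0,0,0,50],[0,0,0.5,0,0,0,50],[0,0,0.5,0,0,0,50],[0,0,0.5,0,0,0,50],[0,0,0,0,0,0,50],[0,0,0,0,0,0,50]]}}

```text
time_s: 3.68
position: [0.4776, -0.1574, 0.0488]
orientation: [3.138, -0.002, 0.771]
wrist_force: [4.4, 1.6, 6.9]
gripper_width: 0.64
grasp_force: 34.6
```

```bash
python3 - <<'E'
from h import *
c=cam("scene");np.savez("scene1.npz",**c)
cv2.imwrite("pics/s1.png",cv2.resize(c["pixels"][110:210,150:260,::-1],None,fx=5,fy=5))
E
```

```text
(no output)
```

View pics/s1.png

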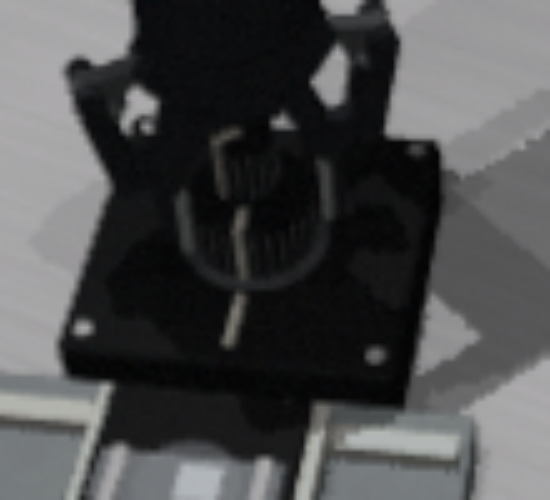

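The coarse line (crop (240,225)) runs straight on to the mark (235,320). I open, rise to the fine knob and grip it.

Request:
{"method": "move_arm", "body": {"increments": [[0,0,0,0,0,0,85],[0,0,0,0,0,0,85],[0,0,0,0,0,0,85],[0,0,0,0,0,0,85],[0,0,0,0,0,0,85],[0,0,0,0,0,-0.3,85],[0,0,0,0,0,-0.3,85],[0,0,0,0,0,-0.3,85],[0,0,0,0,0,0,85],[0,0,0,0,0,0,85]]}}

```text
time_s: 4.57
position: [0.477, -0.1575, 0.0849]
orientation: [3.139, -0.001, 0.771]
wrist_force: [-0.3, 0.0, -0.7]
gripper_width: 0.995
grasp_force: 0.0
```

Request:
{"method": "move_arm", "body": {"increments": [[0,0,0,0,0,0,20],[0,0,0,0,0,0,20],[0,0,0,0,0,0,20],[0,0,0,0,0,0,20],[0,0,0,0,0,0,20],[0,0,0,0,0,0,20],[0,0,0,0,0,0,20],[0,0,0,0,0,0,20],[0,0,0,0,0,0,20],[0,0,0,0,0,0,20]], "grip_force": 25}}

```text
time_s: 5.4
position: [0.4768, -0.1579, 0.0833]
orientation: [3.139, -0.0, 0.771]
wrist_force: [4.6, -3.8, -2.2]
gripper_width: 0.306
grasp_force: 27.8
```

Request:
{"method": "move_arm", "body": {"increments": [[0,0,-0.5,0,0,0,20],[0,0,-0.5,0,0,0,20],[0,0,-0.5,0,0,0,20],[0,0,-0.5,0,0,0,20],[0,0,-0.5,0,0,0,20],[0,0,-0.5,0,0,0,20],[0,0,-0.5,0,0,0,20],[0,0,-0.5,0,0,0,20],[0,0,-0.5,0,0,0,20],[0,0,-0.5,0,0,0,20],[0,0,-0.5,0,0,0,20],[0,0,-0.5,0,0,0,20],[0,0,-0.5,0,0,0,20],[0,0,-0.5,0,0,0,20],[0,0,-0.5,0,0,0,20],[0,0,-0.5,0,0,0,20],[0,0,-0.5,0,0,0,20],[0,0,0,0,0,0,20],[0,0,0,0,0,0,20]]}}

```text
time_s: 6.98
position: [0.4776, -0.1582, 0.0833]
orientation: [3.138, 0.003, 1.621]
wrist_force: [8.8, -5.3, -5.0]
gripper_width: 0.309
grasp_force: 27.5
```

Request:
{"method": "move_arm", "body": {"increments": [[0,0,0,0,0,0,85],[0,0,0,0,0,0,85],[0,0,0,0,0,0,85],[0,0,0,0,0,0,85],[0,0,0,0,0,0,85],[0,0,0,0,0,0,85],[0,0,0,0,0,-0.5,85],[0,0,0,0,0,-0.7,85],[0,0,0,0,0,-0.7,85],[0,0,0,0,0,-0.7,85],[0,0,0,0,0,-0.7,85],[0,0,0,0,0,-0.7,85],[0,0,0,0,0,0,85],[0,0,0,0,0,0,85],[0,0,0,0,0,0,85]]}}

```text
time_s: 8.23
position: [0.476, -0.1571, 0.2424]
orientation: [-3.141, -0.001, 1.621]
wrist_force: [-0.4, 0.4, -0.5]
gripper_width: 0.997
grasp_force: 0.0
```

```bash
python3 - <<'E'
from h import *
c=cam("scene");p=c["pixels"];x0,y0,x1,y1=165,125,245,195
cv2.imwrite("pics/s2.png",cv2.resize(p[y0:y1,x0:x1,::-1],None,fx=7,fy=7))
g=p.min(2)
m=np.zeros_like(g);m[y0:y1,x0:x1]=(g[y0:y1,x0:x1]>95)*255
k,l,s,ce=cv2.connectedComponentsWithStats(m);ax=np.array([.4768,-.1573])
for i in range(1,k):
    if 3<s[i,4]<60:
        uv=np.argwhere(l==i)[:,::-1].astype(float)
        for z in(.045,.077,.111):
            q=onplane(c,uv,z)[:,:2];w=q.mean(0)-ax
            vx,vy,_,_=cv2.fitLine(q.astype(np.float32),cv2.DIST_L2,0,.01,.001).ravel()
            print(ce[i].round(1),s[i,4],z,"r",np.hypot(*w).round(4),"ang",(np.arctan2(w[1],w[0])-.343).round(3),"dir",(np.arctan(vy/vx)-.343).round(3))
E
```

```text
[179. 135.] 5 0.045 r 0.0915 ang -2.36 dir 0.313
[179. 135.] 5 0.077 r 0.0614 ang -2.114 dir 0.314
[179. 135.] 5 0.111 r 0.0401 ang -1.485 dir 0.313
[197.5 153. ] 4 0.045 r 0.0145 ang -2.451 dir -0.192
[197.5 153. ] 4 0.077 r 0.0193 ang -0.005 dir -0.191
[197.5 153. ] 4 0.111 r 0.0526 ang 0.184 dir -0.191
[196.2 173.2] 12 0.045 r 0.0496 ang -0.002 dir 0.006
[196.2 173.2] 12 0.077 r 0.0776 ang 0.111 dir 0.006
[196.2 173.2] 12 0.111 r 0.1078 ang 0.166 dir 0.007
[166.1 175.1] 8 0.045 r 0.0896 ang -0.796 dir 0.019
[166.1 175.1] 8 0.077 r 0.1036 ang -0.528 dir 0.019
[166.1 175.1] 8 0.111 r 0.1245 ang -0.324 dir 0.02
[167.7 190.3] 51 0.045 r 0.1154 ang -0.452 dir 0.155
[167.7 190.3] 51 0.077 r 0.1345 ang -0.296 dir 0.155
[167.7 190.3] 51 0.111 r 0.1573 ang -0.175 dir 0.155
[213.9 192.4] 7 0.045 r 0.1092 ang 0.446 dir 0.124
[213.9 192.4] 7 0.077 r 0.1347 ang 0.408 dir 0.124
[213.9 192.4] 7 0.111 r 0.1618 ang 0.381 dir 0.124
```

View pics/s2.png

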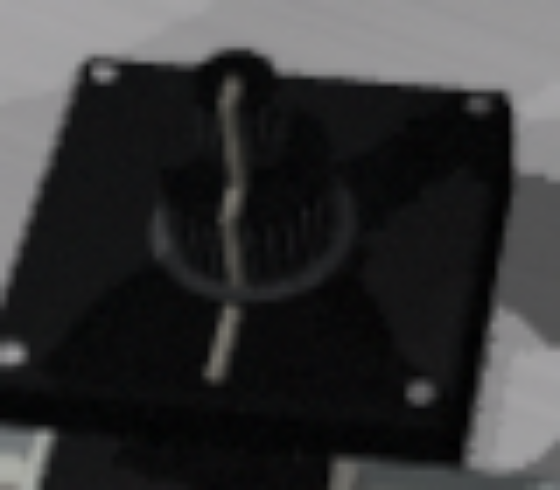

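All three lines look aligned: fine at crop (232,85), coarse at (232,205), mark at (222,345). I check the fine angle numerically in the wrist and scene views.

```bash
python3 - <<'E'
from h import *
ax=np.array([.4768,-.1573])
for n,zt in(("scene",.111),("wrist",.111)):
    c=cam(n)
    h,w=c["pixels"].shape[:2];uu,vv=np.meshgrid(np.arange(w),np.arange(h))
    uv=np.c_[uu.ravel(),vv.ravel()];g=c["pixels"].min(2).ravel().astype(float)
    for z,r0,r1 in((.111,3,12.5),(.077,17,27),(.045,36,66)):
        q=onplane(c,uv,z)[:,:2]-ax;r=np.hypot(*q.T)*1e3;a=(np.arctan2(q[:,1],q[:,0])-.343+np.pi)%(2*np.pi)-np.pi
        s=(r>r0)&(r<r1)&(abs(a)<.8); 
        if s.sum()<5: continue
        t=s&(g>(.5*g[s].max()+.5*np.median(g[s])))
        Q=q[t];vx,vy,_,_=cv2.fitLine(Q.astype(np.float32),cv2.DIST_L2,0,.01,.001).ravel();m=Q.mean(0)
        print(n,z,t.sum(),"ang",(np.arctan2(m[1],m[0])-.343).round(3),"r",np.hypot(*m).round(4),"dir",(np.arctan(vy/vx)-.343).round(3),g[s].max())
E
```

```text
scene 0.111 6 ang 0.042 r 0.0081 dir -0.207 88.0
scene 0.077 6 ang 0.022 r 0.0223 dir 0.212 105.0
scene 0.045 24 ang 0.004 r 0.051 dir -0.018 106.0
wrist 0.111 46 ang -0.009 r 0.0083 dir 0.024 134.0
wrist 0.077 55 ang -0.042 r 0.0215 dir 0.663 148.0
wrist 0.045 132 ang -0.008 r 0.052 dir -0.002 152.0
```

Both are within about 0.05 rad of the mark and the arm is clear, so I hand in.

```bash
python3 -c "
from workcell import robot
print(robot.close_job())"
```

```text
the job is handed in; nothing more can be done
None
```

I turned the coarse knob and then the fine knob to the index mark, each measured within about 0.05 rad of it (limit 0.21), left the dimmer untouched, and handed the job in at about 8 s with the arm clear; no verdict came back.

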